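# Set the sample mill four clicks finer and start it

### The job

Get the sample mill ready and start it: push its collecting drawer fully home, and with a fingertip turn the click-stop dial on top exactly four clicks clockwise (seen from above) from where it stands now, gently and never past the fourth click, or the grinding discs would touch. Only when both are done, press the round start button right down and let it up again, not the square stop button behind it. Pick nothing up, and leave the jar, dish, tub, brush, pen and hand tools where they are.

Things in the scene. Friction and masses are not known exactly. Their poses are not given: they have to be found in the camera images.
- mill: white bench mill, fixed. Origin: on the worktop straight under the dial's axis; -x points out of its front (drawer), +y to its left seen by the robot; turned up to 0.3 rad. In its frame, mm: drawer housing x -85 to 180, y -88 to 88, 75 high; grey round head under the dial: radius 68, top at z 117; control pod with the buttons: x -85 to 57, y 84 to 158, top z 95.
- motor_front (a point): middle of the front face of the mill's motor housing, the tall white box behind the dial: 100 mm behind the dial's axis, 150 mm above the worktop. The box is 150 mm wide and 203 mm high, with a steel hopper on it up to 283 mm above the worktop. All between it and the dial is lower than the dial.
- dial (a joint): black fineness dial on a vertical axis; rad, grows clockwise seen from above (finer). Clicks at whole multiples of 0.349 (20 degrees, 18 scale lines round it); starts in click 1, 2 or 3; end stops at -3 and +10. A spring ball holds each click: about 5 N at the rim to leave one, falling to none half way, then the dial snaps into the next click by itself and the push falls away.
- dial_centre (a point): centre of the dial's top face (a round metal cap), on its axis, 142 mm above the worktop. The dial is a disc of radius 60 mm, 118 to 142 mm above the worktop, with three equal rounded finger scoops cut through its full thickness into the rim, 120 degrees apart, open above; each is 51 mm wide at the rim (flanks 25 degrees either side of its middle) and reaches in to 40 mm from the axis.
- dial_mark (a point): point on the dial's top face, at the outer part of the white index line, 55 mm from the axis, 142 mm above the worktop; it turns with the dial.
- finger_scoop (a point): middle of the mouth of the scoop nearest the front, 58 mm from the dial's axis, 142 mm above the worktop; turns with the dial. A closed pair of fingertips goes down into it (floor 117 mm above the worktop) and pushes a flank along an arc about the axis. At the start it points to the mill's front-right: 20 to 60 degrees right of straight ahead. The index line lies 60 degrees anticlockwise of it.
- drawer (a joint): steel collecting drawer in the mill's front; value in m: 0 fully home against its stop, growing as it stands open (30 to 55 mm at the start, 75 mm at most); slides along the mill's x with about 1 N of friction and stays where it is left.
- drawer_bar (a point): front face of the drawer's bow handle at its middle, 46 mm above the worktop; a dark steel round bar 10 mm thick, along the mill's y, straight for 76 mm, its front 37 mm before the drawer's face (the face: 150 mm wide, z 19 to 69 mm). It moves with the drawer.
- start_button (a joint): round start button, the front one of the two on the pod; value in m: 0 up, 0.006 fully down; a spring pushes it back up, fully down takes about 5 N.
- start_button_top (a point): centre of the start button's top face (grey disc 34 mm across, 117 mm above the worktop when up, in a black collar 50 mm across); pressed straight down.
- stop_button (a joint): square stop button; value in m: 0 up, 0.004 fully down.
- stop_top (a point): centre of the stop button's top face (grey square 24 mm, 106 mm above the worktop), 62 mm behind the start button.
- sample_jar: screw-cap sample jar, 62 mm across, 75 mm tall, standing beside the mill's right side; origin: centre of its underside. To be left alone.
- cleaning_brush: short wooden brush, 96 x 15 x 15 mm, lying in front of the mill's control pod, left of the drawer; origin: centre of its underside. To be left alone.
- full_dish: round black sample dish full of dark seed, 109 mm across, 35 mm tall, on the worktop to the right; origin: centre of its underside. To be left alone.
- tub_meal: small clear tub with a lid, full of meal, 67 x 85 x 31 mm, on the worktop at the left; origin: centre of its underside. To be left alone.
- spatula: thin steel spatula, 174 x 22 x 6 mm, lying near the front edge of the worktop; origin: centre of its underside. To be left alone.
- forceps: steel forceps, 136 x 14 x 8 mm, lying near the front edge at the left; origin: centre of its underside. To be left alone.
- pen_dark: dark pen, 142 x 9 x 11 mm, lying at the right; origin: centre of its underside. To be left alone.

How it is judged:
By the outcome, as a careful person would: the job done as asked, in the order asked, and still so for the second after the job is handed in, with the robot touching nothing.
It also fails if it takes over 69 s, if anything falls off the work surface, if the arm or the gripper's body presses on something with over 40 N, if the wrist force passes 120 N, or if a joint passes its speed limit or range.

### The arm

A 6-joint arm with a two-finger parallel gripper is mounted at the origin on a cart in front of the work surface, level with it; the furniture and walls round the work are solid. World frame = base frame: x ahead of the robot, y to its left, z up, the work surface at z = 0. Lengths are in m, angles in rad, forces in N, time in s.
With the tool pointing down it reaches from about 0.4 to 0.925 m from the base axis. Payload 12.5 kg.
Tool frame: the origin (TCP) lies midway between the tips of the shut fingers; the grasp point (between the pads) lies 19 mm behind it (r.grip_depth is the distance from the TCP to the grasp point, in m); z points along the fingers, y is the line along which they close (so a half turn about z gives the same grasp; the last joint's range is limited). The gripper opens to 95 mm and grips with 3 to 60 N. Pads are 20 mm wide; open, the fingers measure 119 mm over their backs; the gripper's body (75 mm by 180 mm) begins 59 mm behind the grasp point.
Start: joints at [1.194, 0.491, 1.559, -0, 1.092, -0.106], TCP at [0.167, 0.602, 0.215] pointing down, gripper open.
Joint ranges: [-3.1, 3.1], [-0.84, 2.19], [0.05, 2.79], [-1.13, 4.28], [0.06, 2.93], [-2.69, 2.69]. Speed limits (rad/s): [2.22, 2.22, 2.79, 3.14, 3.14, 3.14].

### API

Orientations are given as [roll, pitch, yaw] about the fixed x, y, z axes, in that order (R = Rz(yaw) Ry(pitch) Rx(roll)).
In Python, from rig import r gives the robot as it stands.
- The arm moves only by the shell command python3 -m inch 'ROWS' [FORCE]. ROWS is JSON, a list of rows, each a list of 3 entries, a list of its own where there are three numbers: the finger opening in mm, from 0 to 95.1, then the shift along the tool's x, y, z in mm, then the turn, a rotation vector about the tool's x, y, z in rad. In form: [[hand, [dx, dy, dz], [rx, ry, rz]], ...]. A call has exactly 10 rows; each row shifts and turns the commanded pose from where the row before left it, along the tool's axes as they then stand; what a row does not reach is not made up. A row lasts 1/8 s, in which the tool goes at most 62.5 mm and 10.7 degrees, less where a joint would pass 70% of its speed; a pose out of reach is approached as far as the arm can. A call is refused whole if a number of a shift passes 62.5 or a number of a turn 0.188, either way. A call with a gripper value outside its range is refused whole. The fingers move at their own pace and stop on an object; FORCE is the grip in N (left out, the last holds). Time passes only in rows, so rows that do not move let the fingers close, or fill a call up. It gives the time, the measured TCP pose, the force, the opening and the grip force at its end, in the units of the state.
- r.observe(): the state, without advancing time (a new reading comes with each control period).
- r.grab_frame(name): name is "scene" or "top" or "wrist"; returns the picture (480x640x3 uint8, red, green, blue); there is no depth.
- r.camera_params(name): a dict with "camera_matrix" (3x3 intrinsics, pixels), "camera_from_world" (4x4, takes a point from world to camera coordinates); the wrist camera has in their place "mount" (4x4, takes a point from camera to tool coordinates, whose origin is the TCP and whose axes are the flange's). Camera axes: x right, y up, looking along -z (the intrinsics and any distortion apply to the point x, -y, -z); pixel columns grow to the right and rows downward; lengths in m; the calibration is good to about 2 mm. A picture is of the moment at which its call begins: read the wrist's pose just before it. camera_params takes no time and is no camera call.
- r.close_job(): hands the job in; it is judged then, once.
The state is a dict: "time": time; "q": joint angles; "qvel": joint speeds; "joint_torque": joint torques, N m; "ee_pos": TCP position; "orientation": TCP orientation; "contact_force": force on the tool from outside, world axes, zero at the start; "wrist_torque": the same for the moment, N m; "opening": finger opening in m; "finger_force": force on a finger pad.
Only numpy, scipy, OpenCV 4.12 (cv2) and the standard library are available. Lean on these libraries where they do the work, as an engineer would, in place of code of your own. Each camera call takes 0.05 s, during which the arm holds its last target. There are 200 camera calls.

## Working session

There is one attempt and no reset: what is moved stays moved. The work goes in short steps, Python scripts to look and compute and a shell command to move; the robot and the scene stay as the last step left them, time stands still between calls to the robot, and variables do not carry over. Pictures are saved under pics/ and viewed, at most 10 in all, crops included, and the job is handed in when it is done.

```bash
mkdir -p pics; python3 - <<'E'
from rig import r
import cv2
for n in("scene","top"):
    cv2.imwrite(f"pics/{n}0.png",r.grab_frame(n)[:,:,::-1])
    print(n,r.camera_params(n))
print(r.camera_params("wrist"));print(r.observe())
E
```

```text
scene {'camera_matrix': array([[439.96005709,   0.        , 320.91628411],
       [  0.        , 439.96005709, 231.7396749 ],
       [  0.        ,   0.        ,   1.        ]]), 'camera_from_world': array([[-0.76130534, -0.64812964,  0.01849722,  0.39031816],
       [ 0.27856551, -0.30118123,  0.91197101, -0.2307177 ],
       [-0.58550443,  0.69944109,  0.40983744, -1.24465021],
       [ 0.        ,  0.        ,  0.        ,  1.        ]])}
top {'camera_matrix': array([[472.59983638,   0.        , 315.92958842],
       [  0.        , 472.59983638, 239.33788827],
       [  0.        ,   0.        ,   1.        ]]), 'camera_from_world': array([[ 0.00446219, -0.9999749 ,  0.00550342,  0.0016719 ],
       [ 0.9808379 ,  0.00544861,  0.19474938, -0.53721198],
       [-0.19477447,  0.00452895,  0.9808376 , -1.23239046],
       [ 0.        ,  0.        ,  0.        ,  1.        ]])}
{'camera_matrix': array([[404.6370667 ,   0.        , 319.95552069],
       [  0.        , 404.6370667 , 242.19899754],
       [  0.        ,   0.        ,   1.        ]]), 'mount': array([[ 1.94778386e-04,  9.
[... 295 characters left out ...]
1.00000000e+00]])}
{'time': 0.1, 'q': array([ 1.19437705e+00,  4.91478170e-01,  1.55942180e+00,  6.98856298e-06,
        1.09170044e+00, -1.05593275e-01]), 'qvel': array([-0.00063193, -0.00280937, -0.00288205, -0.00039562,  0.00015576,
        0.00021615]), 'joint_torque': array([ 3.31547359e-03, -6.13624120e+01, -2.58605272e+01,  6.94370549e-02,
        4.70672816e-02, -2.50382311e-05]), 'ee_pos': array([0.16709143, 0.60200992, 0.21412184]), 'orientation': array([-3.14059116e+00, -1.12378847e-04,  2.87076337e+00]), 'contact_force': array([0.17266467, 0.37554785, 0.08950559]), 'wrist_torque': array([ 0.0510715 , -0.00254632,  0.02907304]), 'finger_force': 0.0, 'opening': 0.09534603207901383}
```

View pics/top0.png

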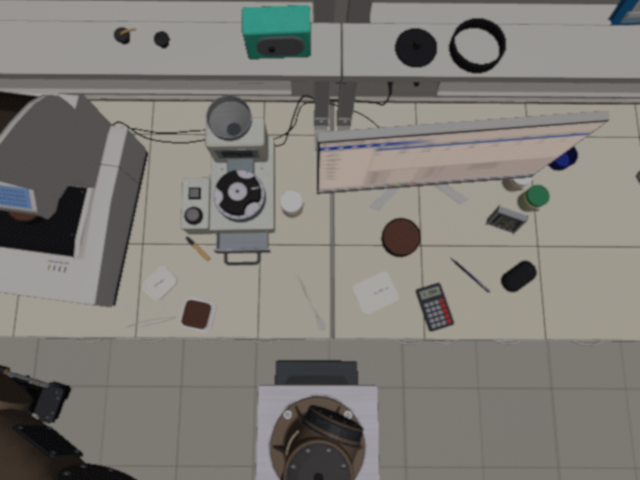

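View pics/scene0.png

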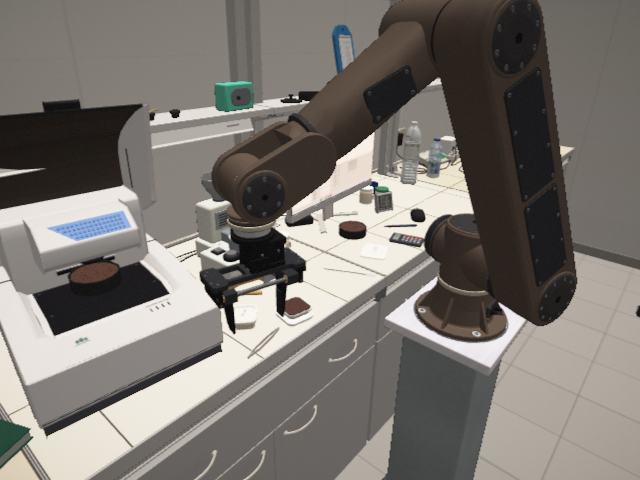

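The top view shows the mill with its dial near (238,192), drawer bar near (242,262) and start button near (193,215). The scene view is mostly blocked by the arm. Next I'll enlarge the mill.

```bash
cat > h.py <<'E'
from rig import r
import numpy as np, cv2
from scipy.spatial.transform import Rotation as R
def cam(n,s=None):
    p=r.camera_params(n); K=p["camera_matrix"]
    if n=="wrist":
        T=np.eye(4);T[:3,:3]=R.from_euler('xyz',s["orientation"]).as_matrix();T[:3,3]=s["ee_pos"]
        return K,T@p["mount"]
    return K,np.linalg.inv(p["camera_from_world"])
def px2w(C,u,v,z):
    K,T=C; d=np.linalg.solve(K,[u,v,1]); d=T[:3,:3]@[d[0],-d[1],-d[2]]; o=T[:3,3]
    return o+d*(z-o[2])/d[2]
def w2px(C,p):
    K,T=C; c=np.linalg.inv(T)@np.append(p,1); q=K@[c[0],-c[1],-c[2]]; return q[:2]/q[2]
E
python3 - <<'E'
from h import *
im=cv2.imread("pics/top0.png")[150:280,170:310]
cv2.imwrite("pics/topc.png",cv2.resize(im,None,fx=4.5,fy=4.5,interpolation=cv2.INTER_CUBIC))
C=cam("top")
for n,u,v,z in[("dial",238,192,.142),("bar",242,264,.046),("start",193,215,.117),("stop",194,193,.106)]:print(n,px2w(C,u,v,z).round(4))
E
```

```text
dial [0.6427 0.2061 0.142 ]
bar [0.4695 0.2039 0.046 ]
start [0.5873 0.325  0.117 ]
stop [0.6501 0.3286 0.106 ]
```

View pics/topc.png

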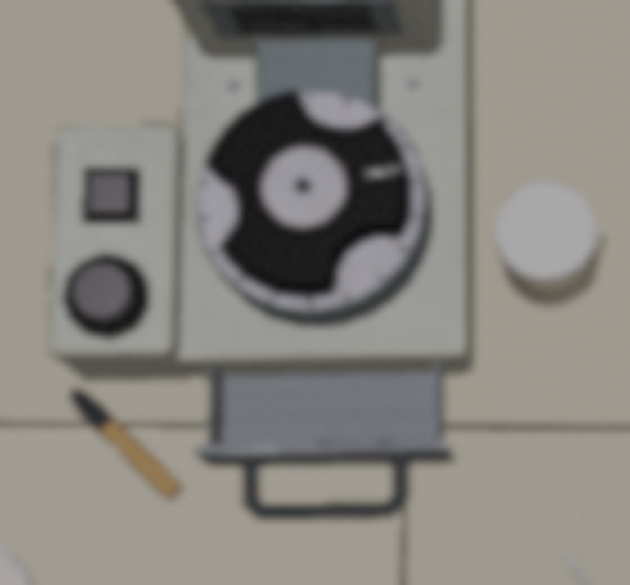

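The crop shows the dial centre at crop (303,185), the index mark at (380,172), a scoop at lower right (378,270), the start button at (104,291), the stop button at (110,193), and the bar's front middle at (325,513). I'll turn these into a mill pose.

```bash
python3 - <<'E'
from h import *
C=cam("top"); f=lambda u,v,z:px2w(C,170+(u+.5)/4.5-.5,150+(v+.5)/4.5-.5,z)
P={n:f(*a) for n,a in dict(dial=(303,185,.142),mark=(380,172,.142),start=(104,291,.117),stop=(110,193,.106),bar=(325,515,.046),barL=(255,516,.046),barR=(400,511,.046)).items()}
for k,v in P.items():print(k,v.round(4))
g=lambda d:np.degrees(np.arctan2(d[1],d[0]))
print("yaw",g(P['stop']-P['start']),g(P['barL']-P['barR'])-90,g(P['dial']-P['bar']))
m=g(P['mark']-P['dial']);print("mark",m,np.hypot(*(P['mark']-P['dial'])[:2]),"scoop az",m-60)
E
python3 -m inch '[[0,[0,0,0],[0,0,-0.05]],[0,[-20,-20,0],[0,0,-0.1]],[0,[-25,-35,0],[0,0,-0.1]],[0,[-25,-35,0],[0,0,-0.05]],[0,[-25,-35,0],[0,0,0]],[0,[-25,-35,0],[0,0,0]],[0,[-25,-35,0],[0,0,0]],[0,[-25,-35,0],[0,0,0]],[0,[-25,-35,0],[0,0,0]],[0,[0,0,0],[0,0,0]]]' 10
```

```text
dial [0.6461 0.2089 0.142 ]
mark [0.6541 0.1651 0.142 ]
start [0.5892 0.3259 0.117 ]
stop [0.6515 0.3285 0.106 ]
bar [0.4693 0.2044 0.046 ]
barL [0.4685 0.2463 0.046 ]
barR [0.472  0.1594 0.046 ]
yaw 2.438785676885326 2.298331397112875 1.4742289431105702
mark -79.61881205947725 0.04456359758593123 scoop az -139.61881205947725
time: 1.35
ee_pos: [0.3584, 0.3321, 0.2145]
orientation: [-3.141, -0.0, -3.116]
contact_force: [-0.9, -0.1, -0.7]
opening: 0.0019
finger_force: 0.0
```

```bash

python3 -m inch '[[0,[-20,-30,0],[0,0,-0.013]],[0,[-20,-33,0],[0,0,0]],[0,[-20,-35,0],[0,0,0]],[0,[-12,-27,0],[0,0,0]],[0,[0,0,25],[0,0,0]],[0,[0,0,35],[0,0,0]],[0,[0,0,35],[0,0,0]],[0,[0,0,30],[0,0,0]],[0,[0,0,0],[0,0,0]],[0,[0,0,0],[0,0,0]]]'
python3 - <<'E'
from h import *
s=r.observe();print(s["ee_pos"],s["orientation"],s["contact_force"]);cv2.imwrite("pics/w1.png",r.grab_frame("wrist")[:,:,::-1])
E
```

```text
time: 2.6
ee_pos: [0.4343, 0.2123, 0.0904]
orientation: [3.141, 0.001, -3.099]
contact_force: [-0.5, -0.8, 0.9]
opening: 0.0003
finger_force: 0.0
[0.4342902  0.21226238 0.09043638] [ 3.14126447e+00  6.88351028e-04 -3.09888989e+00] [-0.46372765 -0.77199249  0.91609371]
```

View pics/w1.png

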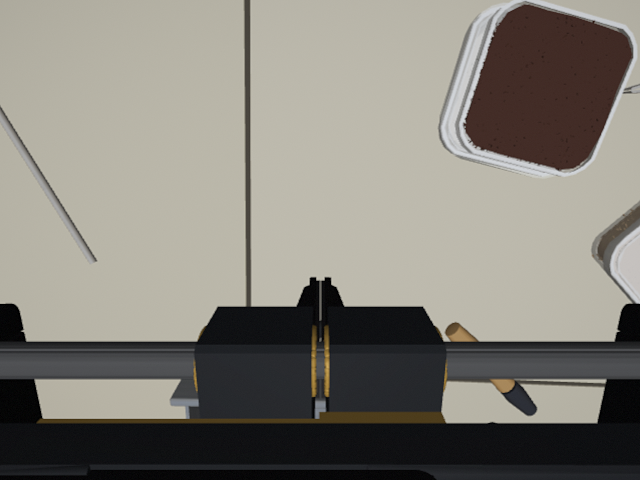

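The wrist view shows closed fingers just in front of the drawer, with the brush (490,370) and tub (540,90) clear of them. Now I'll go down and push.

```bash

python3 -m inch '[[0,[0,-7,20],[0,0,0]],[0,[0,0,20],[0,0,0]],[0,[0,0,14],[0,0,0]],[0,[-8,0,0],[0,0,0]],[0,[-8,0,0],[0,0,0]],[0,[-8,0,0],[0,0,0]],[0,[-8,0,0],[0,0,0]],[0,[-8,0,0],[0,0,0]],[0,[-8,0,0],[0,0,0]],[0,[-5,0,0],[0,0,0]]]'
python3 -m inch '[[0,[-4,0,0],[0,0,0]],[0,[-4,0,0],[0,0,0]],[0,[-3,0,0],[0,0,0]],[0,[-3,0,0],[0,0,0]],[0,[-2,0,0],[0,0,0]],[0,[-2,0,0],[0,0,0]],[0,[-2,0,0],[0,0,0]],[0,[-2,0,0],[0,0,0]],[0,[0,0,0],[0,0,0]],[0,[0,0,0],[0,0,0]]]'
```

```text
time: 3.9
ee_pos: [0.4878, 0.2069, 0.0356]
orientation: [3.142, -0.0, -3.099]
contact_force: [-1.0, -0.3, 1.5]
opening: 0.0002
finger_force: 0.7
time: 5.15
ee_pos: [0.5081, 0.2078, 0.0355]
orientation: [-3.141, -0.003, -3.099]
contact_force: [-6.7, -0.3, 2.1]
opening: 0.0006
finger_force: 3.2
```

```bash

python3 -m inch '[[0,[-2,0,0],[0,0,0]],[0,[-2,0,0],[0,0,0]],[0,[0,0,0],[0,0,0]],[0,[0,0,0],[0,0,0]],[0,[0,0,0],[0,0,0]],[0,[0,0,0],[0,0,0]],[0,[0,0,0],[0,0,0]],[0,[0,0,0],[0,0,0]],[0,[0,0,0],[0,0,0]],[0,[0,0,0],[0,0,0]]]'
```

```text
time: 6.4
ee_pos: [0.5084, 0.2077, 0.0354]
orientation: [-3.14, -0.01, -3.099]
contact_force: [-22.6, 0.5, 15.3]
opening: 0.0005
finger_force: 11.4
```

```bash

python3 -m inch '[[0,[10,0,0],[0,0,0]],[0,[20,0,0],[0,0,0]],[0,[10,0,-20],[0,0,0]],[0,[0,0,-35],[0,0,0]],[0,[0,0,-40],[0,0,0]],[0,[0,0,-40],[0,0,0]],[0,[0,0,-40],[0,0,0]],[0,[0,0,0],[0,0,0]],[0,[0,0,0],[0,0,0]],[0,[0,0,0],[0,0,0]]]'
python3 -m inch '[[0,[-20,-5,0],[0,0,0]],[0,[-35,-10,0],[0,0,0]],[0,[-35,-10,0],[0,0,0]],[0,[-35,-10,0],[0,0,0]],[0,[0,0,0],[0,0,-0.14]],[0,[0,0,0],[0,0,-0.14]],[0,[0,0,0],[0,0,-0.14]],[0,[0,0,0],[0,0,-0.14]],[0,[0,0,0],[0,0,-0.13]],[0,[0,0,0],[0,0,0]]]'
python3 - <<'E'
from h import *
s=r.observe();print(s["ee_pos"],s["orientation"],s["contact_force"]);cv2.imwrite("pics/w2.png",r.grab_frame("wrist")[:,:,::-1])
im=r.grab_frame("top")[:,:,::-1];cv2.imwrite("pics/t2.png",im)
E
```

```text
time: 7.65
ee_pos: [0.473, 0.2062, 0.2095]
orientation: [-3.141, -0.002, -3.099]
contact_force: [0.3, 0.7, 0.0]
opening: 0.0004
finger_force: 0.0
time: 8.9
ee_pos: [0.5995, 0.1766, 0.2095]
orientation: [3.141, -0.001, -2.41]
contact_force: [-0.3, 0.3, -0.4]
opening: 0.0008
finger_force: 0.0
[0.59953117 0.17658122 0.20953331] [ 3.14072721e+00 -1.29051671e-03 -2.41032013e+00] [-0.31388345  0.27269041 -0.4458673 ]
```

View pics/w2.png

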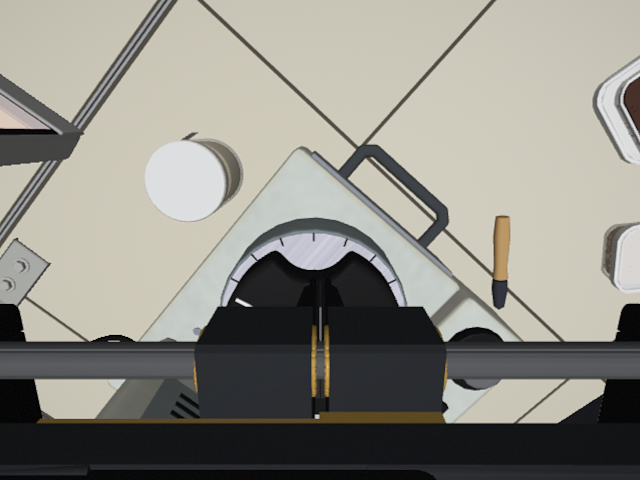

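The drawer is home. The scoop is centred near (315,255), the mark near (243,302), and the fingers are just inside it. I'll take a zoomed crop to measure this.

```bash
python3 - <<'E'
import cv2
im=cv2.imread("pics/w2.png")[210:320,210:420]
cv2.imwrite("pics/w2c.png",cv2.convertScaleAbs(cv2.resize(im,None,fx=3.8,fy=3.8,interpolation=cv2.INTER_CUBIC),alpha=1.3,beta=15))
E
```

```text
(no output)
```

View pics/w2c.png

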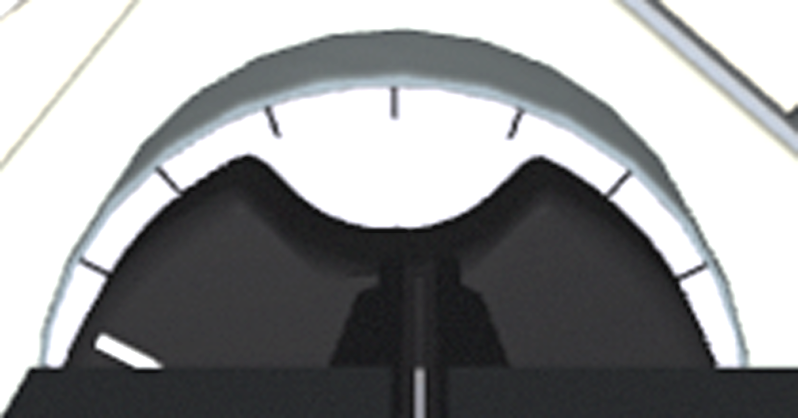

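The crop shows the scoop's rim corners at (250,157) and (540,158), its apex at (395,228), and scale-line outer ends all round. A scale line at (394,87) is in line with the scoop's middle. I'll fit the centre from these.

```bash
python3 - <<'E'
from h import *
from scipy.optimize import least_squares
s=dict(ee_pos=np.array([0.59953,0.17658,0.20953]),orientation=[3.14073,-0.00129,-2.41032])
C=cam("wrist",s); f=lambda u,v,z:px2w(C,210+(u+.5)/3.8-.5,210+(v+.5)/3.8-.5,z)
L=np.array([f(u,v,.117) for u,v in[(267,108),(394,87),(522,110),(157,168),(632,171),(78,261),(708,264)]])
o=least_squares(lambda p:np.hypot(*(L[:,:2]-p[:2]).T)-p[2],[.646,.209,.065]);c=o.x;print("centre",c,o.fun.round(4))
az=lambda p:np.degrees(np.arctan2(*(p[:2]-c[:2])[::-1]))
print("lines",[round(az(p),1) for p in L])
for n,a in dict(cl=(250,157,.118),cr=(540,158,.118),apex=(395,228,.118),mark=(97,340,.142)).items():
    p=f(*a);print(n,p,az(p),np.hypot(*(p[:2]-c[:2])))
s=r.observe();d=c[:2]-s["ee_pos"][:2];y=s["orientation"][2];X=np.array([np.cos(y),np.sin(y)]);Y=np.array([np.sin(y),-np.cos(y)])
print("dial centre in tool",d@X*1e3,d@Y*1e3,"tool yaw deg",np.degrees(y))
E
```

```text
centre [0.64581382 0.21091388 0.0663855 ] [-0.0001 -0.     -0.0001  0.      0.0002  0.     -0.0001]
lines [np.float64(-118.7), np.float64(-138.5), np.float64(-158.4), np.float64(-98.9), np.float64(-178.2), np.float64(-78.8), np.float64(162.0)]
cl [0.62257698 0.15621056 0.118     ] -113.01478237105457 0.05943403355319866
cr [0.58832548 0.19468786 0.118     ] -164.23834034178478 0.05973434728277232
apex [0.61533438 0.18423732 0.118     ] -138.8065690686917 0.040504755007135955
mark [0.65679661 0.15505961 0.142     ] -78.8756819744018 0.056923817684411494
dial centre in tool -57.33137544712055 -5.227850659404756 tool yaw deg -138.2197237627904
```

```bash

python3 -m inch '[[0,[3,-5,0],[0,0,0]],[0,[0,0,20],[0,0,0]],[0,[0,0,20],[0,0,0]],[0,[0,0,20],[0,0,0]],[0,[0,0,10],[0,0,0]],[0,[0,0,8],[0,0,0]],[0,[0,0,7],[0,0,0]],[0,[0,0,0],[0,0,0]],[0,[0,0,0],[0,0,0]],[0,[0,0,0],[0,0,0]]]'
python3 -m inch '[[0,[0,2.1,0],[0,0,0.035]],[0,[0,2.1,0],[0,0,0.035]],[0,[0,2.1,0],[0,0,0.035]],[0,[0,2.1,0],[0,0,0.035]],[0,[0,2.1,0],[0,0,0.035]],[0,[0,0,0],[0,0,0]],[0,[0,0,0],[0,0,0]],[0,[0,0,0],[0,0,0]],[0,[0,0,0],[0,0,0]],[0,[0,0,0],[0,0,0]]]'
cat > st.py <<'E'
from h import *
s=r.observe();c=np.array([.6458,.2109]);d=s["ee_pos"][:2]-c;a=np.arctan2(d[1],d[0]);F=s["contact_force"]
t=np.array([np.sin(a),-np.cos(a)]);n=np.array([np.cos(a),np.sin(a)])
print("t %.2f z %.4f rho %.1f fingerCW %.2f yawCW %.2f  Ftan %.2f Frad %.2f Fz %.2f"%(s["time"],s["ee_pos"][2],np.hypot(*d)*1e3,(-138.6-np.degrees(a))%360,(-138.6-np.degrees(s["orientation"][2]))%360,F[:2]@t,F[:2]@n,F[2]))
E
python3 st.py
```

```text
time: 10.25
ee_pos: [0.601, 0.171, 0.126]
orientation: [-3.141, 0.001, -2.409]
contact_force: [-0.3, 0.4, -0.4]
opening: 0.0003
finger_force: 0.0
time: 11.5
ee_pos: [0.5944, 0.1792, 0.1256]
orientation: [3.142, 0.0, -2.584]
contact_force: [0.3, 0.1, 1.0]
opening: 0.0002
finger_force: 0.0
t 11.50 z 0.1256 rho 60.4 fingerCW 9.75 yawCW 9.47  Ftan -0.09 Frad -0.32 Fz 0.99
```

```bash

python3 -m inch '[[0,[-0.2,2.1,0],[0,0,0.035]],[0,[0,2.1,0],[0,0,0.035]],[0,[0,2.1,0],[0,0,0.035]],[0,[0,2.1,0],[0,0,0.035]],[0,[0,0,0],[0,0,0]],[0,[0,0,0],[0,0,0]],[0,[0,0,0],[0,0,0]],[0,[0,0,0],[0,0,0]],[0,[0,0,0],[0,0,0]],[0,[0,0,0],[0,0,0]]]'>/dev/null;python3 st.py
python3 -m inch '[[0,[0,1,0],[0,0,0.0175]],[0,[0,1,0],[0,0,0.0175]],[0,[0,0,0],[0,0,0]],[0,[0,0,0],[0,0,0]],[0,[0,0,0],[0,0,0]],[0,[0,0,0],[0,0,0]],[0,[0,0,0],[0,0,0]],[0,[0,0,0],[0,0,0]],[0,[0,0,0],[0,0,0]],[0,[0,0,0],[0,0,0]]]'>/dev/null;python3 st.py
```

```text
t 12.75 z 0.1257 rho 60.4 fingerCW 17.72 yawCW 17.49  Ftan -1.40 Frad -0.50 Fz -1.49
t 14.00 z 0.1256 rho 60.5 fingerCW 19.61 yawCW 19.50  Ftan -1.29 Frad 0.05 Fz -0.29
```

```bash

python3 -m inch '[[0,[0,1,0],[0,0,0.0175]],[0,[0,1,0],[0,0,0.0175]],[0,[0,0,0],[0,0,0]],[0,[0,0,0],[0,0,0]],[0,[0,0,0],[0,0,0]],[0,[0,0,0],[0,0,0]],[0,[0,0,0],[0,0,0]],[0,[0,0,0],[0,0,0]],[0,[0,0,0],[0,0,0]],[0,[0,0,0],[0,0,0]]]'>/dev/null;python3 st.py
python3 -m inch '[[0,[0,1,0],[0,0,0.0175]],[0,[0,1,0],[0,0,0.0175]],[0,[0,0,0],[0,0,0]],[0,[0,0,0],[0,0,0]],[0,[0,0,0],[0,0,0]],[0,[0,0,0],[0,0,0]],[0,[0,0,0],[0,0,0]],[0,[0,0,0],[0,0,0]],[0,[0,0,0],[0,0,0]],[0,[0,0,0],[0,0,0]]]'>/dev/null;python3 st.py
```

```text
t 15.25 z 0.1256 rho 60.5 fingerCW 21.53 yawCW 21.51  Ftan -0.26 Frad 1.02 Fz -0.02
t 16.50 z 0.1256 rho 60.5 fingerCW 23.41 yawCW 23.51  Ftan -0.36 Frad -0.18 Fz 0.55
```

```bash
python3 - <<'E'
from h import *
im=r.grab_frame("wrist")[:,:,::-1];cv2.imwrite("pics/w3f.png",im)
cv2.imwrite("pics/w3.png",cv2.convertScaleAbs(cv2.resize(im[190:400,180:460],None,fx=2.8,fy=2.8,interpolation=cv2.INTER_CUBIC),alpha=1.4,beta=20))
E
```

```text
(no output)
```

View pics/w3.png

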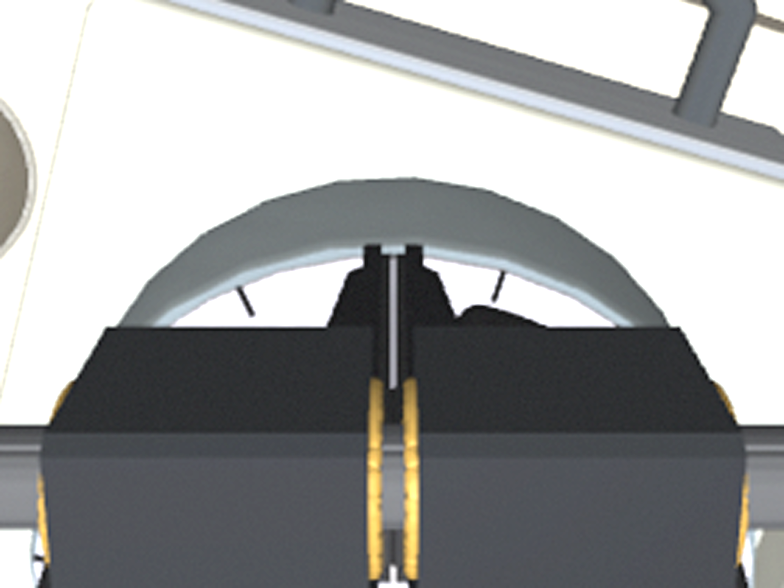

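The view shows the fingers in the scoop near (395,250), and the driving flank's rim corner near (482,306), close to the fingers.

```bash
python3 - <<'E'
from h import *
s=r.observe();C=cam("wrist",s);c=np.array([.6458,.2109])
for u,v,z in[(478,306,.118),(488,306,.118),(520,315,.118),(545,326,.118),(458,316,.118),(245,286,.117),(503,271,.117)]:
    p=px2w(C,180+(u+.5)/2.8-.5,190+(v+.5)/2.8-.5,z)[:2]-c;print(u,v,np.degrees(np.arctan2(p[1],p[0])).round(1),np.hypot(*p).round(4))
E
```

```text
478 306 -175.6 0.0594
488 306 -177.2 0.0598
520 315 177.4 0.0599
545 326 172.8 0.0597
458 316 -172.7 0.0569
245 286 -139.3 0.0662
503 271 -177.9 0.0662
```

```bash

python3 -m inch '[[0,[-0.2,1,0],[0,0,0.0175]],[0,[0,1,0],[0,0,0.0175]],[0,[0,0,0],[0,0,0]],[0,[0,1,0],[0,0,0.0175]],[0,[0,1,0],[0,0,0.0175]],[0,[0,0,0],[0,0,0]],[0,[0,0,0],[0,0,0]],[0,[0,0,0],[0,0,0]],[0,[0,0,0],[0,0,0]],[0,[0,0,0],[0,0,0]]]'>/dev/null;python3 st.py
python3 - <<'E'
from h import *
s=r.observe();im=r.grab_frame("wrist")[:,:,::-1];cv2.imwrite("pics/w4f.png",im);C=cam("wrist",s)
for f in("pics/w3f.png","pics/w4f.png"):
    g=cv2.imread(f,0)[280:308,335:420]  # dark profile right of the fingers: first dark row per column
    print([int(np.argmax(g[:,k]<70))+280 if (g[:,k]<70).any() else 0 for k in range(0,85,3)])
E
```

```text
t 17.80 z 0.1256 rho 60.3 fingerCW 27.20 yawCW 27.52  Ftan 0.11 Frad 0.05 Fz 0.09
[287, 293, 300, 303, 300, 299, 299, 295, 287, 302, 280, 280, 280, 280, 280, 280, 280, 280, 280, 280, 280, 282, 285, 288, 292, 295, 298, 302, 307]
[287, 293, 300, 307, 294, 284, 305, 303, 302, 301, 280, 280, 280, 280, 280, 280, 280, 280, 280, 280, 280, 282, 285, 288, 291, 294, 298, 303, 307]
```

```bash

python3 -m inch '[[0,[-0.2,1,0],[0,0,0.0175]],[0,[0,1,0],[0,0,0.0175]],[0,[0,1,0],[0,0,0.0175]],[0,[0,1,0],[0,0,0.0175]],[0,[0,1,0],[0,0,0.0175]],[0,[0,1,0],[0,0,0.0175]],[0,[0,1,0],[0,0,0.0175]],[0,[0,1,0],[0,0,0.0175]],[0,[0,0,0],[0,0,0]],[0,[0,0,0],[0,0,0]]]'>/dev/null;python3 st.py
python3 -m inch '[[0,[-0.2,1,0],[0,0,0.0175]],[0,[0,1,0],[0,0,0.0175]],[0,[0,1,0],[0,0,0.0175]],[0,[0,1,0],[0,0,0.0175]],[0,[0,1,0],[0,0,0.0175]],[0,[0,1,0],[0,0,0.0175]],[0,[0,1,0],[0,0,0.0175]],[0,[0,1,0],[0,0,0.0175]],[0,[0,0,0],[0,0,0]],[0,[0,0,0],[0,0,0]]]'>/dev/null;python3 st.py
```

```text
t 19.10 z 0.1256 rho 60.2 fingerCW 34.27 yawCW 35.59  Ftan -6.11 Frad -0.04 Fz -0.05
t 20.35 z 0.1257 rho 59.7 fingerCW 42.72 yawCW 43.55  Ftan -0.63 Frad -0.94 Fz -0.48
```

```bash

python3 -m inch '[[0,[0,1.1,0],[0,0,0.0175]],[0,[0,1.1,0],[0,0,0.0175]],[0,[0,1.1,0],[0,0,0.0175]],[0,[0,1.1,0],[0,0,0.0175]],[0,[0,0,0],[0,0,0]],[0,[0,1.1,0],[0,0,0.0175]],[0,[0,1.1,0],[0,0,0.0175]],[0,[0,0,0],[0,0,0]],[0,[0,0,0],[0,0,0]],[0,[0,0,0],[0,0,0]]]'>/dev/null;python3 st.py
python3 -m inch '[[0,[0,1.1,0],[0,0,0.0175]],[0,[0,1.1,0],[0,0,0.0175]],[0,[0,1.1,0],[0,0,0.0175]],[0,[0,1.1,0],[0,0,0.0175]],[0,[0,1.1,0],[0,0,0.0175]],[0,[0,1.1,0],[0,0,0.0175]],[0,[0,1,0],[0,0,0.0175]],[0,[0,0,0],[0,0,0]],[0,[0,0,0],[0,0,0]],[0,[0,0,0],[0,0,0]]]'>/dev/null;python3 st.py
```

```text
t 21.60 z 0.1256 rho 59.8 fingerCW 48.79 yawCW 49.57  Ftan 1.29 Frad 0.30 Fz -0.08
t 22.85 z 0.1256 rho 59.8 fingerCW 55.66 yawCW 56.63  Ftan -5.53 Frad 0.16 Fz 0.82
```

```bash

python3 -m inch '[[0,[0,1.1,0],[0,0,0.0175]],[0,[0,1.1,0],[0,0,0.0175]],[0,[0,1.1,0],[0,0,0.0175]],[0,[0,1.1,0],[0,0,0.0175]],[0,[0,1.1,0],[0,0,0.0175]],[0,[0,1.1,0],[0,0,0.0175]],[0,[0,1.1,0],[0,0,0.0175]],[0,[0,1.1,0],[0,0,0.0175]],[0,[0,0,0],[0,0,0]],[0,[0,0,0],[0,0,0]]]'>/dev/null;python3 st.py
python3 -m inch '[[0,[0,1.1,0],[0,0,0.0175]],[0,[0,1.1,0],[0,0,0.0175]],[0,[0,1.1,0],[0,0,0.0175]],[0,[0,0,0],[0,0,0]],[0,[0,1.1,0],[0,0,0.0175]],[0,[0,0,0],[0,0,0]],[0,[0,0,0],[0,0,0]],[0,[0,0,0],[0,0,0]],[0,[0,0,0],[0,0,0]],[0,[0,0,0],[0,0,0]]]'>/dev/null;python3 st.py
python3 -m inch '[[0,[0,1.1,0],[0,0,0.0175]],[0,[0,1.1,0],[0,0,0.0175]],[0,[0,1.1,0],[0,0,0.0175]],[0,[0,1.1,0],[0,0,0.0175]],[0,[0,1.1,0],[0,0,0.0175]],[0,[0,1,0],[0,0,0.0175]],[0,[0,0,0],[0,0,0]],[0,[0,0,0],[0,0,0]],[0,[0,0,0],[0,0,0]],[0,[0,0,0],[0,0,0]]]'>/dev/null;python3 st.py
```

```text
t 24.10 z 0.1257 rho 59.8 fingerCW 64.58 yawCW 64.61  Ftan 0.19 Frad -0.12 Fz 0.31
t 25.35 z 0.1257 rho 59.8 fingerCW 68.72 yawCW 68.63  Ftan -0.08 Frad 0.04 Fz 0.01
t 26.60 z 0.1255 rho 60.0 fingerCW 74.38 yawCW 74.69  Ftan -5.41 Frad 0.09 Fz 1.14
```

```bash

python3 -m inch '[[0,[0,1.1,0],[0,0,0.0175]],[0,[0,1.1,0],[0,0,0.0175]],[0,[0,1.1,0],[0,0,0.0175]],[0,[0,1.1,0],[0,0,0.0175]],[0,[0,1.1,0],[0,0,0.0175]],[0,[0,1.1,0],[0,0,0.0175]],[0,[0,1.1,0],[0,0,0.0175]],[0,[0,1,0],[0,0,0.0175]],[0,[0,0,0],[0,0,0]],[0,[0,0,0],[0,0,0]]]'>/dev/null;python3 st.py
python3 -m inch '[[0,[-0.2,1,0],[0,0,0.0175]],[0,[0,0,0],[0,0,0]],[0,[0,1,0],[0,0,0.0175]],[0,[0,0,0],[0,0,0]],[0,[0,1,0],[0,0,0.0175]],[0,[0,0,0],[0,0,0]],[0,[0,0,0],[0,0,0]],[0,[0,0,0],[0,0,0]],[0,[0,0,0],[0,0,0]],[0,[0,0,0],[0,0,0]]]'>/dev/null;python3 st.py
```

```text
t 27.85 z 0.1257 rho 60.1 fingerCW 83.39 yawCW 82.66  Ftan 0.36 Frad 0.63 Fz -0.46
t 29.10 z 0.1256 rho 59.9 fingerCW 86.12 yawCW 85.68  Ftan 0.03 Frad 0.36 Fz 0.51
```

```bash

python3 -m inch '[[0,[0,-2.5,0],[0,0,0]],[0,[0,-2.5,0],[0,0,0]],[0,[0,0,-8],[0,0,0]],[0,[0,0,-16],[0,0,0]],[0,[0,0,-30],[0,0,0]],[0,[0,0,-30],[0,0,0]],[0,[20,0,0],[0,0,0]],[0,[20,0,0],[0,0,0]],[0,[0,0,0],[0,0,0]],[0,[0,0,0],[0,0,0]]]';python3 st.py
python3 - <<'E'
from h import *
im=r.grab_frame("wrist")[:,:,::-1];cv2.imwrite("pics/w5.png",im);s=r.observe();print(s["ee_pos"].tolist(),s["orientation"].tolist())
E
```

```text
time: 30.35
ee_pos: [0.5709, 0.2776, 0.2091]
orientation: [-3.141, -0.0, 2.369]
contact_force: [0.5, 0.2, -0.4]
opening: 0.0002
finger_force: 0.0
t 30.35 z 0.2091 rho 100.3 fingerCW 83.09 yawCW 85.64  Ftan 0.50 Frad -0.26 Fz -0.39
[0.5711521809549007, 0.2773640888722933, 0.20912973918589214] [-3.140985171237507, -0.00024910730186267216, 2.368967170870706]
```

View pics/w5.png

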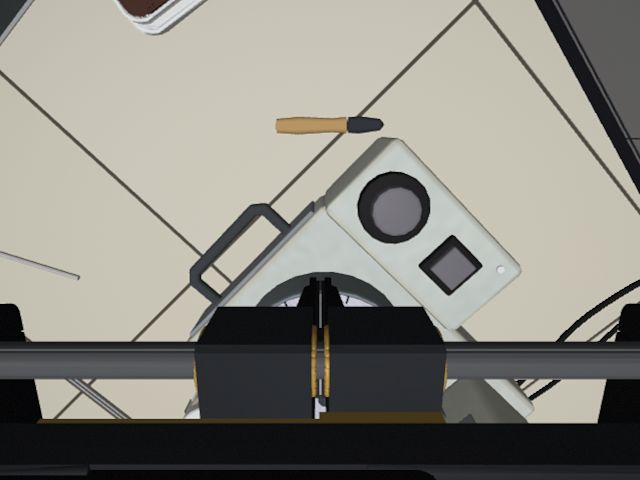

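The wrist view shows the start button's top centred at (396,208) and the square stop button at (451,264).

```bash
python3 - <<'E'
from h import *
s=dict(ee_pos=np.array([0.57115,0.27736,0.20913]),orientation=[-3.140985,-.00025,2.36897]);C=cam("wrist",s)
b=px2w(C,396,208,.117);print(b,px2w(C,451,264,.106))
y=s["orientation"][2];d=(b-s["ee_pos"])[:2]*1e3
print(d@[np.cos(y),np.sin(y)],d@[np.sin(y),-np.cos(y)])
E
```

```text
[0.58804435 0.33075612 0.117     ] [0.64851168 0.33211838 0.106     ]
25.1735809667378 50.02854176199741
```

```bash

python3 -m inch '[[0,[6,12,0],[0,0,0]],[0,[8,16,0],[0,0,0]],[0,[6,14,0],[0,0,0]],[0,[4,7,0],[0,0,0]],[0,[0,0,20],[0,0,0]],[0,[0,0,20],[0,0,0]],[0,[0,0,20],[0,0,0]],[0,[0,0,0],[0,0,0]],[0,[0,0,0],[0,0,0]],[0,[0,0,0],[0,0,0]]]'
python3 - <<'E'
from h import *
t=r.grab_frame("top")[:,:,::-1]; cv2.imwrite("pics/t3f.png",t)
cv2.imwrite("pics/t3.png",cv2.resize(t[140:290,160:310],None,fx=4,fy=4,interpolation=cv2.INTER_CUBIC))
E
```

```text
time: 31.65
ee_pos: [0.5884, 0.3295, 0.1506]
orientation: [3.14, 0.0, 2.369]
contact_force: [-0.2, -0.5, 0.0]
opening: 0.0004
finger_force: 0.0
```

View pics/t3.png

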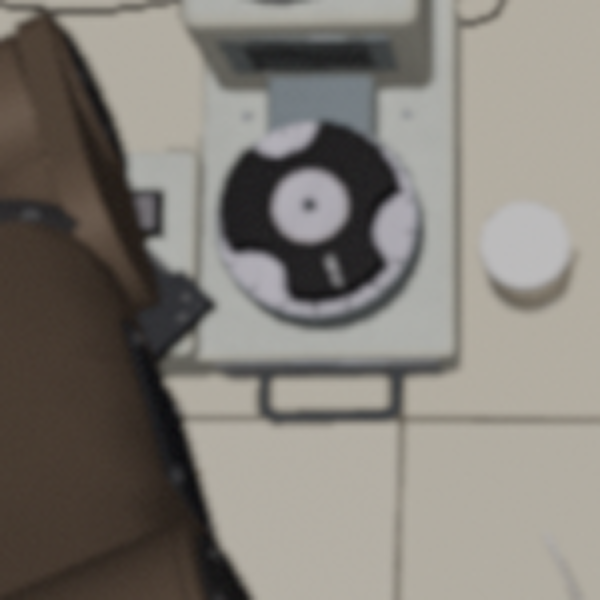

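The drawer is home. The index line now points to crop (333,271) from the centre at (309,205), a turn of about 79.6°, which is exactly four clicks. Now I'll press start.

```bash

python3 -m inch '[[0,[0,0,12],[0,0,0]],[0,[0,0,12],[0,0,0]],[0,[0,0,6],[0,0,0]],[0,[0,0,3],[0,0,0]],[0,[0,0,2],[0,0,0]],[0,[0,0,2],[0,0,0]],[0,[0,0,2],[0,0,0]],[0,[0,0,1],[0,0,0]],[0,[0,0,0],[0,0,0]],[0,[0,0,0],[0,0,0]]]'
```

```text
time: 32.95
ee_pos: [0.5881, 0.3293, 0.1112]
orientation: [3.141, 0.0, 2.369]
contact_force: [-6.9, -2.8, 14.4]
opening: 0.0006
finger_force: 7.1
```

```bash

python3 -m inch '[[0,[0,0,1],[0,0,0]],[0,[0,0,0],[0,0,0]],[0,[0,0,0],[0,0,0]],[0,[0,0,-4],[0,0,0]],[0,[0,0,-8],[0,0,0]],[0,[0,0,-20],[0,0,0]],[0,[0,0,-30],[0,0,0]],[0,[0,0,-30],[0,0,0]],[0,[0,0,0],[0,0,0]],[0,[0,0,0],[0,0,0]]]'
python3 - <<'E'
from rig import r
print(r.observe()["contact_force"]); print(r.close_job())
E
```

```text
time: 34.2
ee_pos: [0.5879, 0.3292, 0.1998]
orientation: [-3.141, -0.0, 2.369]
contact_force: [0.6, -0.1, 0.1]
opening: 0.0005
finger_force: 0.0
[ 0.6161326  -0.13901279  0.10761201]
the job is handed in; nothing more can be done
None
```

The drawer is fully home, the dial is four clicks clockwise (measured 79.6° of 80°), and the start button was then pressed to its stop and released; the job was handed in at about 34 s with the robot touching nothing, and no verdict came back.

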